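# Load a well plate into the plate clamp and latch it

## Robot

A 7-joint arm with a two-finger parallel gripper is mounted at the origin on a cart in front of the work surface, level with it; the furniture and walls round the work are solid. World frame = base frame: x ahead of the robot, y to its left, z up, the work surface at z = 0. Lengths are in mm, angles in rad, forces in N, time in s.
With the tool pointing down it reaches from about 400 to 900 mm from the base axis. Payload 5.5 kg.
Tool frame: the origin (TCP) lies on the mounting face of the last link; the fingertips stand 178 mm ahead of it and the grasp point (between the pads) lies 159 mm ahead of it; z points along the fingers, y is the line along which they close (so a half turn about z gives the same grasp; the last joint's range is limited). The gripper opens to 92 mm and grips with 3 to 60 N. Pads are 19 mm wide; open, the fingers measure 130 mm over their backs; the gripper's body (75 mm by 190 mm) begins 47 mm behind the grasp point.
Start: joints at [-0.92, 0.501, -0.427, 1.55, 0.221, 1.138, -0.21], TCP at [245.767, 601.743, 404.729] pointing down, gripper open.
Joint ranges: [-2.88, 2.88], [-0.31, 2.03], [-1.54, 1.56], [0.2, 2.42], [-1.41, 4.55], [0.19, 2.02], [-2.57, 2.57]. Speed limits (rad/s): [2.57, 2.57, 3.14, 3.14, 3.14, 3.14, 3.14].

## Interface

Orientations are given as a unit quaternion [x, y, z, w].
In Python, from cell import ctrl gives the robot as it stands. The module is installed in compiled form; this text tells all that it offers.
- The arm moves only by the tool step_arm, never from a script. Its argument "rows" is text: rows parted by semicolons, each of 5 numbers parted by spaces: the shift along the world's x, y, z normalised to -1 to 1, where 1 is 0.1 m, then the turn about the world's z normalised to -1 to 1, where 1 is 90 degrees, then the gripper's target within -1 to 1 (fully open at 1, half-way at 0, shut at -1). In form: tx ty tz yaw gripper; .... A call has 1 to 10 rows; each row shifts and turns the commanded pose from where the row before left it; what a row does not reach is not made up. A row lasts 1/8 s, in which the tool goes at most 62.5 mm and 10.7 degrees, less where a joint would pass 70% of its speed; a pose out of reach is approached as far as the arm can. A call with a number of a shift or a turn outside -1 to 1 is refused whole. A call with a gripper value outside its range is refused whole. The fingers move at their own pace and stop on an object; "force" is the grip in N (left out, the last holds). Time passes only in rows, so rows that do not move let the fingers close. It gives the time, the measured TCP pose, the force, the opening and the grip force at its end, in the units of the state.
- ctrl.get_state(): the state, without advancing time (a new reading comes with each control period).
- ctrl.snapshot(name): name is "side" or "top" or "wrist"; returns a dict with "img" (400x640x3 uint8, red, green, blue), "range_z" (400x640 float32, mm along the optical axis (not along the pixel's ray), 0 where there is no reading), "fx", "fy", "cx", "cy" (pixels), "k1" (the pictures are not rectified: a ray, as slopes to the right and down, at radius r is drawn at 1 + k1 r^2 times it, then the intrinsics apply), "cam_to_world" (4x4, takes a point from camera to world coordinates). Camera axes: x right, y up, looking along -z (the intrinsics and any distortion apply to the point x, -y, -z); pixel columns grow to the right and rows downward; lengths in mm; the calibration is good to about 2 mm. A picture is of the moment at which its call begins.
- ctrl.sign_off(): hands the job in; it is judged then, once.
The state is a dict: "time": time; "q": joint angles; "joint_velocities": joint speeds; "joint_torque": joint torques, N m; "ee_pos": TCP position; "tcp_rot": TCP orientation; "contact_force": force on the tool from outside, world axes, zero at the start; "torque": the same for the moment, N m; "opening": opening from 0.0 (shut) to 1.0 (fully open); "grip_force": force on a finger pad.
Only numpy, scipy, OpenCV 4.12 (cv2) and the standard library are available. Lean on these libraries where they do the work, as an engineer would, in place of code of your own. Each camera call takes 0.05 s, during which the arm holds its last target. There are 200 camera calls.

## Task

Take whatever is standing in the pocket of the plate clamp out and stand it upright on the worktop clear of the clamp. Slide the 96-well plate up the ramp and over the clamp's lip so that it drops fully into the pocket, fold the hold-down bar down onto it, flip the draw latch's wire bail over the keeper at the end of the bar and press the latch lever right down past centre. Keep the bottles upright and the plate level, and do not disturb the other things on the bench.

Things in the scene. Friction and masses are not known exactly. Their poses are not given: they have to be found in the camera images.
- clamp: Plate clamp, a low dark steel plate with grey plastic guides, fixed to the worktop. Origin: centre of its pocket, at worktop height. +x = loading direction, +y = latch side, -y = hinge side. Pocket 89.6 (x) by 131.6 mm (y), floor 2 mm up, side guides and end stops 13 mm high. Outline x -76..+56, y -90..+90, with tongues at x -22..+22 to y -110 (hinge) and +187 (latch).
- lip (a point): Top of the lip at the pocket's loading side, 7 mm above the worktop, 5 above the pocket floor; axes as the clamp. Its crest spans clamp x -51..-45 mm; before it a ramp rises from 0 at x = -73. Beside the ramp 13 mm high flares at 25 degrees narrow from 170 mm apart at x = -74 to the pocket's width at x = -30.
- well_plate: Clear 96-well plate, 128 mm along its own y, 86 mm along its x, 14 mm high, about 60 g, too wide to grip, lying on the worktop before the ramp. Origin: centre of its underside, z up. It goes into the pocket with its long axis along the clamp's y, either way round.
- fixer_bottle: White round bottle with red cap, 52 mm diameter, body 94 mm, cap (30 mm) to 108 mm, 0.17 kg. Origin: centre of underside. One of the three upright vessels (this, dropper bottle, canister) stands in the pocket at the start. Like bottles at the far right of the bench are not meant.
- stain_bottle: Brown glass dropper bottle, 38 mm diameter, body 74 mm high, thin dropper to 116 mm, 0.09 kg. Origin: centre of underside.
- lens_canister: Clear canister with black base, 35 mm diameter above its 40 mm, 14 mm high base, 59 mm high, 0.14 kg. Origin: centre of underside.
- bar (a joint): Angle of the hold-down bar, rad: 0 level on a seated plate, grows as raised; starts at 1.68 to 1.92, leaning back past upright. Hinge along clamp x at clamp y -83, z 24 mm. Bar 16 mm wide (clamp x), 8 thick, 166 long from the hinge, 70 g, light friction; below upright it falls shut by its weight. Two rubber pads beneath it press on the plate.
- bar_grip (a point): On the bar's centre line, 130 mm from the hinge: where to pinch it across its 16 mm width. Its z is square to the bar (up when closed), y along the bar away from the hinge.
- keeper (a point): The keeper at the bar's end: seat of the bail's cross wire, 160 mm from the hinge, 2 mm above the bar's top, just inside a 12 mm wide tooth that rises 7 mm above the bar (tooth 162 to 166 mm from the hinge). Axes as bar_grip.
- latch_lever (a joint): Angle of the latch lever, rad: 0 open, leaning 40 degrees from upright towards the bar; grows as it swings up and over away from the bar; dead centre with the bail hooked near 1.78, fully down 2.199. Starts at 0 to 0.25, stays where left. Pivot along clamp x at clamp y +113, z 14 mm. Pressing it over against the bail's spring takes about 2 N at the tip.
- lever_tip (a point): Near the tip of the lever's flat steel handle, 45 mm from its pivot; handle 18 mm wide (clamp x), 3.5 mm thick with a 6 mm rolled tip (48 to 50 mm from the pivot). z points outward along the handle.
- latch_bail (a joint): Angle of the wire bail about its pins on the lever, rad: 0 thrown back away from the bar (20 degrees outward of upright when the lever is at 0), grows as it swings up and over towards the bar. It turns freely and falls to either side by its weight. The pins lie 13 mm from the lever's pivot, 52 degrees from the handle on its outer side.
- bail_tip (a point): Middle of the bail's cross wire (4 mm thick, 25 mm wide along clamp x), 46 mm from the bail's pins; spring-loaded, it stretches up to 10 mm as the lever is pressed.
- tally_counter: Bystander: chromed hand tally counter, 54 x 52 x 21 mm, origin under its middle.
- petri_dish: Bystander: petri dish, 60 mm diameter, 15 mm high, origin under its middle.
- slide_pack: Bystander: small pale carton, 31 (x) x 82 (y) x 29 mm, origin under its middle. The worktop between it, the latch and the well plate is free for setting a vessel down. A blue towel lies to the left (world x under 0.53 m, y over -0.13 m); the equipment along the back begins at world x = 0.71 m.
Not all that is in view belongs to the job. Of the things like the stain_bottle, leave any that is turquoise; of the rest the smaller one is meant.

How it is judged (in metres and radians):
On the way, in this order (a step that is already met when the one before it is completed fails the run):
1. the pocket is cleared: all three of bottle, dropper bottle and canister stand upright on the worktop, off the clamp ((x of fixer_bottle in the frame of clamp below -0.09 m or x of fixer_bottle in the frame of clamp above 0.09 m or y of fixer_bottle in the frame of clamp below -0.07 m or y of fixer_bottle in the frame of clamp above 0.07 m) and angle between each of fixer_bottle, stain_bottle, lens_canister's own z axis and vertical below 0.1 rad and height (world z) of each of fixer_bottle, stain_bottle, lens_canister below 0.006 m and (x of stain_bottle in the frame of clamp below -0.09 m or x of stain_bottle in the frame of clamp above 0.09 m or y of stain_bottle in the frame of clamp below -0.07 m or y of stain_bottle in the frame of clamp above 0.07 m) and (x of lens_canister in the frame of clamp below -0.09 m or x of lens_canister in the frame of clamp above 0.09 m or y of lens_canister in the frame of clamp below -0.07 m or y of lens_canister in the frame of clamp above 0.07 m)), for 0.2 s.
2. the well plate lies flat in the pocket, behind the lip (x of well_plate in the frame of clamp between -0.004 and 0.004 m and y of well_plate in the frame of clamp between -0.004 and 0.004 m and height (world z) of well_plate below 0.0035 m and angle between well_plate's own z axis and vertical below 0.03 rad), for 0.2 s.
3. the hold-down bar lies on the seated plate (all of step 2 and value of joint bar below 0.03 rad), for 0.2 s.
4. the bail lies over the keeper while the lever is still up (value of joint bar below 0.03 rad and x of bail_tip in the frame of keeper between -0.004 and 0.004 m and y of bail_tip in the frame of keeper between -0.018 and 0.0025 m and z of bail_tip in the frame of keeper between -0.004 and 0.005 m and value of joint latch_lever below 1.5 rad), for 0.1 s.
5. the lever is pressed down past centre with the bail on the keeper (value of joint bar below 0.03 rad and x of bail_tip in the frame of keeper between -0.004 and 0.004 m and y of bail_tip in the frame of keeper between -0.018 and 0.0025 m and z of bail_tip in the frame of keeper between -0.004 and 0.005 m and value of joint latch_lever above 2 rad), for 0.2 s.
At the end, for the whole second after the job is handed in: Fixer bottle, dropper bottle and canister upright on the worktop off the clamp (over 90 mm in x or 70 mm in y from the pocket centre); plate flat in the pocket within 4 mm of centre; bar down on it (below 0.03 rad); bail hooked on the keeper; lever above 2.0 rad; all at rest (all of step 1 and all of step 2 and all of step 5 and linear speed of well_plate below 0.02 m/s); the robot touches nothing.
It fails at once if a bottle or the canister is tipped (more than 0.6 rad) (angle between any of fixer_bottle, stain_bottle, lens_canister's own z axis and vertical above 0.6 rad).
It fails at once if the well plate is tilted more than 0.35 rad (angle between well_plate's own z axis and vertical above 0.35 rad).
It fails at once if a bystander (tally counter, petri dish, slide carton) is moved more than 30 mm (distance of any of tally_counter, petri_dish, slide_pack from where it was at the start of the episode above 0.03 m).
It also fails if it takes over 72 s, if anything falls off the work surface, if the arm or the gripper's body presses on something with over 40 N, if the wrist force passes 120 N, or if a joint passes its speed limit or range.

## Working session

There is one attempt and no reset: what is moved stays moved. The work goes in short steps, Python scripts to look and compute and a tool call to move; the robot and the scene stay as the last step left them, time stands still between calls to the robot, and variables do not carry over. Pictures are saved under pics/ and viewed, at most 10 in all, crops included, and the job is handed in when it is done.

Besides the shell and the picture viewer there is one more tool, called after "Request:" by a JSON object that holds its "fn" and its "kwargs", one argument or row to a line. step_arm: Moves the arm, as the interface text tells. Scaled input: -1 to 1 covers 0.1 m each way for a shift and 90 degrees each way for a turn. Its arguments: {"type":"object","properties":{"rows":{"type":"string"},"force":{"type":"number"}},"required":["rows"]}

```bash
mkdir -p pics
cat > h.py <<'E'
import numpy as np, cv2
from cell import ctrl
def snap(n):
    s=ctrl.snapshot(n); return s
def cloud(s):
    h,w=s["range_z"].shape
    u,v=np.meshgrid(np.arange(w),np.arange(h))
    return pts(s,u,v,s["range_z"])
def slopes(s,u,v):
    x=(np.asarray(u,float)-s["cx"])/s["fx"]; y=(np.asarray(v,float)-s["cy"])/s["fy"]
    a,b=x.copy(),y.copy()
    for _ in range(15):
        f=1+s["k1"]*(a*a+b*b); a,b=x/f,y/f
    return a,b
def pts(s,u,v,z):
    a,b=slopes(s,u,v); z=np.asarray(z,float)
    P=np.stack([a*z,-b*z,-z,np.ones_like(z)],-1)
    return (P@np.asarray(s["cam_to_world"]).T)[...,:3]
def ray(s,u,v,h):
    M=np.asarray(s["cam_to_world"]); a,b=slopes(s,u,v)
    d=np.stack([a,-b,-np.ones_like(a)],-1)@M[:3,:3].T; o=M[:3,3]
    t=(h-o[2])/d[...,2]; return o+t[...,None]*d
def proj(s,P):
    M=np.linalg.inv(np.asarray(s["cam_to_world"])); p=np.asarray(P,float)@M[:3,:3].T+M[:3,3]
    a,b=p[...,0]/-p[...,2],-p[...,1]/-p[...,2]; f=1+s["k1"]*(a*a+b*b)
    return np.stack([a*f*s["fx"]+s["cx"],b*f*s["fy"]+s["cy"]],-1)
def save(img,n): cv2.imwrite("pics/"+n,cv2.cvtColor(img,cv2.COLOR_RGB2BGR))
E
python3 - <<'E'
from h import *
for n in("top","side"):
    s=snap(n); save(s["img"],n+"0.png"); np.savez(""+n+"0.npz",**s)
    print(n,s["fx"],s["k1"],np.round(s["cam_to_world"],3).tolist())
print(ctrl.get_state())
E
```

```text
top 377.7817402724305 -0.01959881341905995 [[0.006, 0.998, -0.059, 465.295], [-1.0, 0.008, 0.024, -292.213], [0.024, 0.059, 0.998, 1073.208], [0.0, 0.0, 0.0, 1.0]]
side 443.1462029535868 -0.03188256778007471 [[-0.999, 0.033, -0.018, 534.305], [-0.032, -0.501, 0.865, 499.335], [0.02, 0.865, 0.502, 546.264], [0.0, 0.0, 0.0, 1.0]]
{'time': 0.1, 'q': array([-0.91978175,  0.50173947, -0.42682806,  1.55133995,  0.2207949 ,
        1.13830691, -0.21032867]), 'joint_velocities': array([ 0.00015067, -0.00233424, -0.00061564, -0.00307906, -0.00056424,
        0.00119005,  0.00106425]), 'joint_torque': array([-1.12225878e-02, -5.67869675e+01, -5.83834514e+00, -2.79916549e+01,
       -6.90202019e-02,  2.41394516e-02,  2.61060984e-05]), 'ee_pos': array([245.72142905, 601.41761491, 403.79507606]), 'tcp_rot': array([ 1.92677439e-01,  9.81261763e-01, -8.46167235e-04, -2.02103840e-04]), 'contact_force': array([-0.36948038, -0.21264882, -0.32303366]), 'torque': array([ 0.0592928 ,  0.00704139, -0.02216499]), 'grip_force': 0.0, 'opening': 1.0004789063089061}
```

View pics/top0.png

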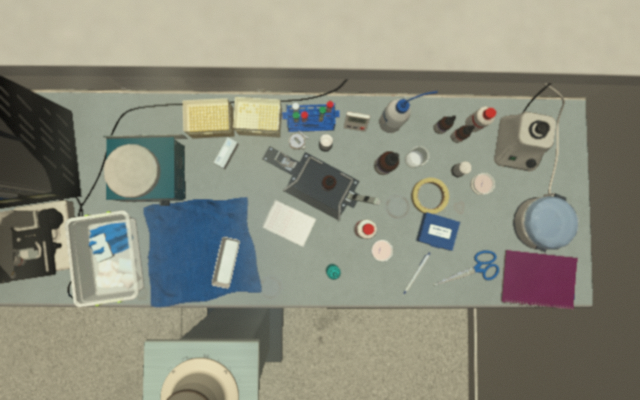

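View pics/side0.png

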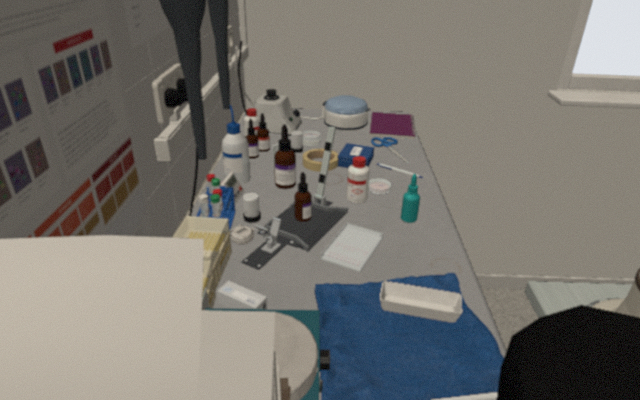

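Top view: the plate is at (289,223) and the clamp at (322,185), with its latch to the upper left (275,157) and its raised bar to the lower right (360,201).

Look-alikes in the top view:
- **Brown droppers:** small one in the pocket (329,183), big one (388,162), and two far right (445,123) and (463,133).
- **Turquoise dropper:** (334,271), to be left alone.
- **Fixer bottles:** near one (367,229), far one (486,115).
- **Canister:** (326,142).

I choose the small brown dropper standing in the pocket.

Run:
```python
from h import *
s=dict(np.load("top0.npz"))
names={"plate":(289,223,14),"pocket":(322,185,2),"pocketbottle":(329,183,100),"latchend":(268,153,5),"canister":(326,142,59),"fixer":(367,229,108),"carton?":(226,152,29),"dish?":(296,141,20),"towelR":(247,200,0),"towelR2":(261,290,0)}
C=cloud(s)
for k,(u,v,h) in names.items(): print(k,np.round(ray(s,np.array(u),np.array(v),h)).tolist(),"depth",np.round(C[v,u]).tolist())
img=s["img"][120:290,200:420]; save(cv2.resize(img,None,fx=3.5,fy=3.5,interpolation=cv2.INTER_CUBIC),"topcrop.png")
```

```text
plate [481.0, -244.0, 14.0] depth [481.0, -244.0, 13.0]
pocket [590.0, -337.0, 2.0] depth [465.0, -292.0, 1073.0]
pocketbottle [584.0, -351.0, 100.0] depth [585.0, -351.0, 91.0]
latchend [680.0, -182.0, 5.0] depth [681.0, -182.0, 4.0]
canister [702.0, -345.0, 59.0] depth [701.0, -345.0, 59.0]
fixer [466.0, -448.0, 108.0] depth [466.0, -448.0, 109.0]
carton? [677.0, -68.0, 29.0] depth [677.0, -68.0, 30.0]
dish? [712.0, -262.0, 20.0] depth [712.0, -262.0, 23.0]
towelR [546.0, -124.0, 0.0] depth [546.0, -125.0, 5.0]
towelR2 [293.0, -167.0, 0.0] depth [294.0, -168.0, 6.0]
```

View pics/topcrop.png

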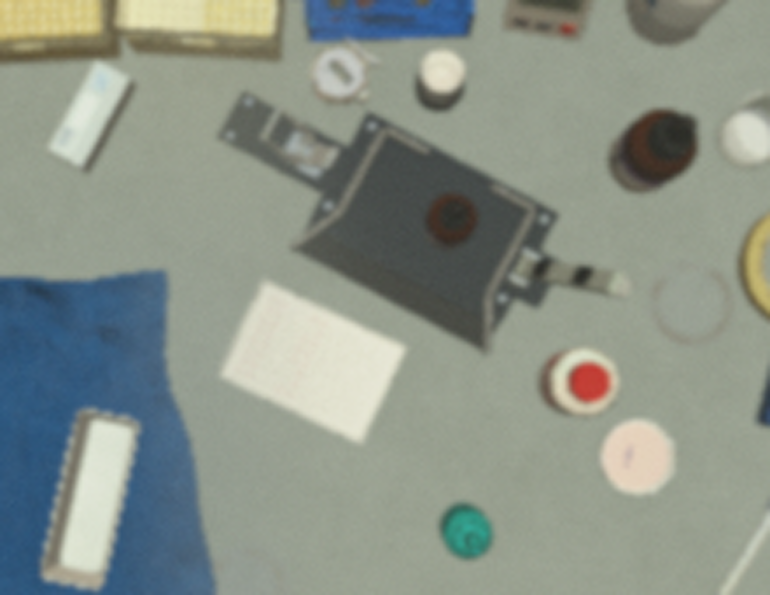

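Run:
```python
from h import *
s=dict(np.load("top0.npz")); C=cloud(s).reshape(-1,3); ok=(s["range_z"].ravel()>0)
C=C[ok]
for y0 in range(-500,701,100):
    m=(C[:,1]>y0)&(C[:,1]<y0+100)&(C[:,0]>150)&(C[:,0]<700)
    print(y0,[int(C[m&(C[:,0]>x)&(C[:,0]<=x+100)][:,2].max(initial=-1)) for x in range(150,700,100)])
```

```text
-500 [1, 8, 88, 185, 775, 775]
-400 [3, 117, 115, 19, 775, 775]
-300 [2, 7, 20, 20, 775, 775]
-200 [3, 14, 33, 21, 775, 774]
-100 [4, 34, 36, 21, 774, 774]
0 [9, 15, 8, 111, 140, 137]
100 [11, 83, 82, 139, 495, 142]
200 [1, 83, 30, 110, 139, 121]
300 [2, 264, 282, 268, 281, 270]
400 [2, 172, 170, 211, 214, -1]
500 [1, 6, -1, 92, -1, -1]
600 [-1, -1, -1, -1, -1, -1]
700 [-1, -1, -1, -1, -1, -1]
```

Request:
{"fn": "step_arm", "kwargs": {
  "rows": "0 0 0.5 0 1;0 0 0.5 0 1;0 0 0.4 0 1;0.2 -0.5 0 -0.1 1;0.2 -0.5 0 -0.1 1;0.2 -0.56 0 -0.1 1;0.2 -0.56 0 -0.1 1;0.2 -0.56 0 -0.1 1;0.2 -0.56 0 -0.1 1;0.2 -0.56 0 -0.1 1"
}}

```text
time: 1.35
ee_pos: [385.9, 219.7, 544.6]
tcp_rot: [0.679, 0.734, 0.0, 0.0]
contact_force: [0.2, 0.2, 0.6]
opening: 0.998
grip_force: 0.0
```

Request:
{"fn": "step_arm", "kwargs": {
  "rows": "0.2 -0.56 0 -0.1 1;0.2 -0.56 0 -0.1 1;0.2 -0.56 0 -0.1 1;0.2 -0.56 0 -0.08 1;0.2 -0.56 -0.2 0 1;0.2 -0.56 -0.4 0 1;0.2 -0.56 -0.4 0 1;0 -0.56 -0.4 0 1;0 -0.56 0 0 1;0 0 0 0 1"
}}

```text
time: 2.6
ee_pos: [518.7, -268.1, 417.7]
tcp_rot: [0.866, 0.501, -0.002, 0.001]
contact_force: [0.7, 1.0, 0.1]
opening: 1.0
grip_force: 0.0
```

Run:
```python
from h import *
s=snap("wrist"); save(s["img"],"wrist1.png"); np.savez("w1.npz",**s)
st=ctrl.get_state(); print(st["time"],st["ee_pos"],st["tcp_rot"],st["q"],s["fx"]); print(np.round(s["cam_to_world"],3).tolist())
```

```text
2.65 [ 519.60195093 -265.07011816  417.94490152] [ 8.64717985e-01  5.02256938e-01 -8.68265762e-04 -1.45293927e-04] [ 0.14687566  0.34822575  0.35132237  1.73120423 -0.13158801  1.08666245
  0.02194884] 295.3066759281888
[[0.867, 0.479, 0.138, 554.552], [-0.499, 0.833, 0.238, -203.162], [-0.001, -0.275, 0.961, 398.793], [0.0, 0.0, 0.0, 1.0]]
```

View pics/wrist1.png

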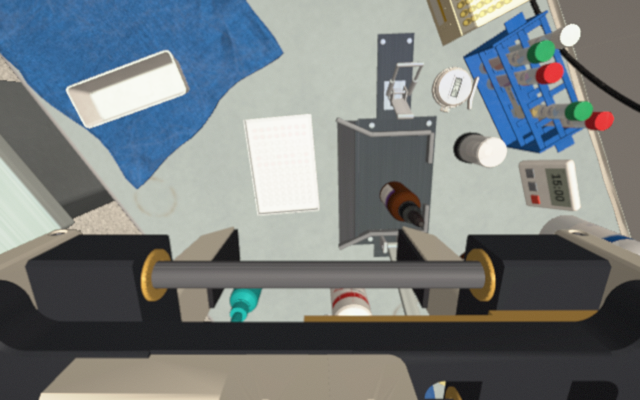

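Wrist view: the clamp's latch tongue is at (380–412,35), its top corners are at (338,118) and (436,118), and the bottle leans by perspective from (388,188). The plate corners are (245,121), (311,115), (319,211) and (256,214). The small brown bottle in the pocket is confirmed.

```bash
cat >> h.py <<'E'
def rect(s,c,yaw,z,x0,x1,y0,y1,r=0.5):
    """view of plane z in a frame at c,yaw: rows = x, cols = y"""
    X,Y=np.meshgrid(np.arange(x0,x1,r),np.arange(y0,y1,r),indexing="ij")
    W=np.stack([c[0]+X*np.cos(yaw)-Y*np.sin(yaw),c[1]+X*np.sin(yaw)+Y*np.cos(yaw),0*X+z],-1)
    p=proj(s,W).astype(np.float32)
    return cv2.remap(s["img"],p[...,0],p[...,1],cv2.INTER_LINEAR)
E
python3 - <<'E'
from h import *
s=dict(np.load("w1.npz")); c=(590,-337); a=np.radians(-30)
def R(P): # world->rough clamp
    d=np.asarray(P)[...,:2]-c; return np.stack([d[...,0]*np.cos(a)+d[...,1]*np.sin(a),-d[...,0]*np.sin(a)+d[...,1]*np.cos(a)],-1)
# plate corners via bright mask
hsv=cv2.cvtColor(s["img"],cv2.COLOR_RGB2HSV)
m=((hsv[...,2]>225)&(hsv[...,1]<25)).astype(np.uint8); m[:,:230]=0;m[:,335:]=0;m[225:]=0;m[:100]=0
m=cv2.morphologyEx(m,cv2.MORPH_CLOSE,np.ones((5,5)))
k=max(cv2.findContours(m,0,2)[0],key=cv2.contourArea)
W=ray(s,k[:,0,0],k[:,0,1],12)[:,:2].astype(np.float32)
r=cv2.minAreaRect(W); print("plate",r, "in rough clamp",R(r[0]))
for z,n in((2,"rc.png"),):
    save(cv2.resize(rect(s,c,a,z,-160,80,-120,200,1),None,fx=2.4,fy=2.4),n)
C=cloud(s); Z=s["range_z"]
for n,(u,v) in {"tongueTL":(380,35),"tonTR":(412,35),"c1":(338,118),"c2":(436,118),"mid":(360,150),"levtip":(404,110),"bail":(418,67)}.items(): print(n,np.round(C[v,u],1),R(C[v,u]).round(1))
E
```

```text
plate ((480.002685546875, -238.39276123046875), (125.64404296875, 85.84856414794922), 65.01618957519531) in rough clamp [-144.56408805   30.39771654]
tongueTL [ 663.7 -162.7    4.1] [-23.3 187.9]
tonTR [ 697.5 -181.8    3.2] [ 15.4 188.1]
c1 [ 572.8 -221.5   15.6] [-72.6  91.4]
c2 [ 683.2 -285.2    3.8] [54.9 91.4]
mid [ 578.9 -272.9    3.2] [-41.7  50. ]
levtip [ 640.1 -249.4   50.6] [ -0.4 100.9]
bail [ 689.6 -218.1    0.9] [ 26.8 152.8]
```

View pics/rc.png

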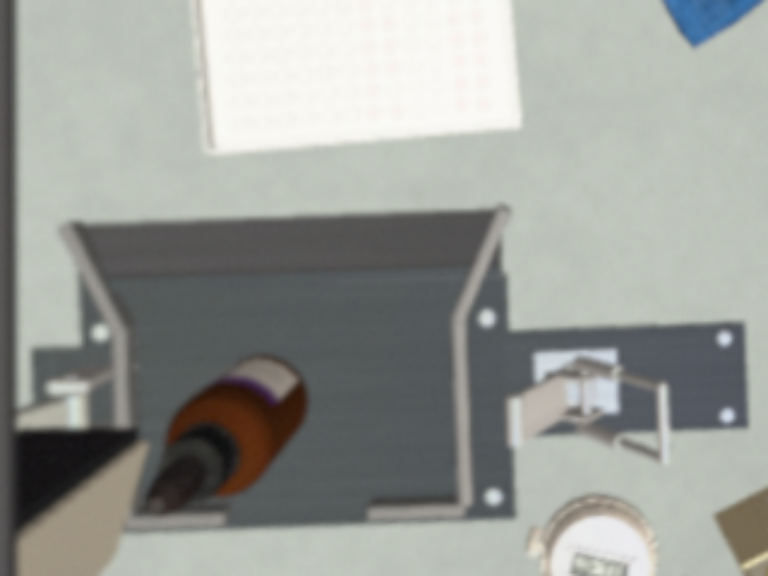

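```bash
cat >> h.py <<'E'
O=np.array([594.0,-335.0]); YAW=np.radians(-28.0)
EX=np.array([np.cos(YAW),np.sin(YAW)]); EY=np.array([-np.sin(YAW),np.cos(YAW)])
def tocl(P): d=np.asarray(P)[...,:2]-O; return np.stack([d@EX,d@EY],-1)
def tow(x,y): return O+x*EX+y*EY
E
python3 - <<'E'
from h import *
from scipy.optimize import least_squares
for f in("w1","top0","side0"):
    s=dict(np.load(f+".npz")); C=cloud(s).reshape(-1,3); C=C[s["range_z"].ravel()>0]
    d=np.hypot(*(C[:,:2]-[586,-345]).T)
    for lo,hi,r in((20,70,19),(85,118,0)):
        P=C[(d<40)&(C[:,2]>lo)&(C[:,2]<hi)]
        if len(P)<8: continue
        if r:
            q=least_squares(lambda c:np.hypot(P[:,0]-c[0],P[:,1]-c[1])-r,P[:,:2].mean(0),loss="soft_l1").x
        else: q=np.median(P[:,:2],0)
        print(f,lo,len(P),q,tocl(q),P[:,2].max())
print("plate",tocl([480,-238.4]),"free spot",[ (x,y,tow(x,y).round()) for x,y in((-60,170),(-80,150),(-45,185))], "carton",tocl([677,-68]),"tally",tocl([712,-262]),"canister",tocl([702,-345]),"fixer",tocl([466,-448]))
# towel edge check: blue in top view
s=dict(np.load("w1.npz")); C=cloud(s)
# bar points
P=C.reshape(-1,3); q=tocl(P); m=(abs(q[:,0])<12)&(q[:,1]>-160)&(q[:,1]<-80)&(P[:,2]>30)
t=dict(np.load("side0.npz")); P=cloud(t).reshape(-1,3); q=tocl(P); m=(abs(q[:,0])<14)&(q[:,1]>-170)&(q[:,1]<-80)&(P[:,2]>50)&(P[:,2]<200)
print("bar",m.sum()); 
if m.sum()>5:
    for z in range(50,200,20):
        k=m&(P[:,2]>z)&(P[:,2]<z+20)
        if k.sum(): print(z,np.median(q[k],0),np.median(P[k,2]))
E
```

```text
w1 20 716 [ 590.22990012 -349.10831478] [  3.29465197 -14.22685726] 69.91867881737977
w1 85 353 [ 588.90829207 -344.33797619] [ -0.11179698 -10.63535568] 117.97383560635558
top0 20 104 [ 592.49673978 -353.97879536] [  7.58270473 -17.4630196 ] 69.9674601534881
top0 85 50 [ 589.7569213  -351.80123715] [  4.14128694 -16.82661669] 117.51956568885862
side0 20 378 [ 592.47882684 -351.40731797] [  6.35965303 -15.20094944] 69.92842548387654
side0 85 101 [ 592.70260414 -346.5204468 ] [  4.26298961 -10.78104124] 117.2110419083138
plate [-146.00697855   31.77297931] free spot [(-60, 170, array([ 621., -157.])), (-80, 150, array([ 594., -165.])), (-45, 185, array([ 641., -151.]))] carton [-52.06425706 274.713147  ] tally [ 69.91639187 119.85281869] canister [100.05305566  41.87345285] fixer [ -59.96700529 -159.86543803]
bar 447
50 [  0.52731484 -90.32049328] 61.23382054976713
70 [  1.56971386 -99.42716363] 79.1612043033827
90 [   0.85725286 -105.64507508] 100.28980230984826
110 [   2.03479897 -112.55296392] 119.89338714057209
130 [   0.50887601 -116.59645582] 140.8708641515501
150 [   1.86638009 -125.69012135] 159.71661064085458
170 [   0.54953049 -132.20336197] 176.82326559185833
```

Request:
{"fn": "step_arm", "kwargs": {
  "rows": "0.36 -0.43 0 0 1;0.36 -0.42 0 0 1;0 0 -0.5 0 1;0 0 -0.5 0 1;0 0 -0.5 0 1;0 0 -0.33 0 1;0 0 0 0 1;0 0 0 0 -1;0 0 0 0 -1;0 0 0 0 -1",
  "force": 15
}}

```text
time: 3.9
ee_pos: [593.2, -347.8, 237.6]
tcp_rot: [0.863, 0.504, 0.001, 0.001]
contact_force: [0.1, 0.8, -0.6]
opening: 0.727
grip_force: 0.0
```

Request:
{"fn": "step_arm", "kwargs": {
  "rows": "0 0 0 0 -1;0 0 0 0 -1;0 0 0 0 -1;0 0 0 0 -1;0 0 0 0 -1"
}}

```text
time: 4.53
ee_pos: [592.6, -347.6, 235.7]
tcp_rot: [0.863, 0.504, 0.0, 0.0]
contact_force: [-0.3, 0.1, -0.2]
opening: 0.393
grip_force: 15.0
```

Request:
{"fn": "step_arm", "kwargs": {
  "rows": "0 0 0.4 0 -1;0 0 0.4 0 -1;0.02 0.4 0 0 -1;0.02 0.45 0 0 -1;0.02 0.45 0 0 -1;0.02 0.45 0 0 -1;0.02 0.4 0 0 -1;0 0 0 0 -1;0 0 -0.4 0 -1;0 0 -0.35 0 -1"
}}

```text
time: 5.78
ee_pos: [602.5, -133.5, 240.1]
tcp_rot: [0.864, 0.504, 0.0, 0.001]
contact_force: [-1.3, -0.1, -1.2]
opening: 0.391
grip_force: 15.0
```

Request:
{"fn": "step_arm", "kwargs": {
  "rows": "0 0 -0.05 0 -1;0 0 0 0 -1"
}}

```text
time: 6.02
ee_pos: [602.7, -133.5, 236.1]
tcp_rot: [0.864, 0.504, -0.0, 0.0]
contact_force: [0.0, 0.7, -1.3]
opening: 0.393
grip_force: 15.0
```

Request:
{"fn": "step_arm", "kwargs": {
  "rows": "0 0 -0.02 0 -1;0 0 0 0 -1;0 0 0 0 -0.1;0 0 0 0 0.2;0 0 0 0 0.6;0 0 0 0 1;0 0 0.3 0 1;0 0 0.5 0 1;0 0 0.5 0 1;0 0 0.5 0 1"
}}

```text
time: 7.28
ee_pos: [602.4, -132.6, 415.3]
tcp_rot: [0.864, 0.504, -0.0, 0.0]
contact_force: [0.5, 0.2, 0.4]
opening: 0.998
grip_force: 0.0
```

Run:
```python
from h import *
s=snap("wrist"); np.savez("w2.npz",**s); save(s["img"],"w2.png")
C=cloud(s).reshape(-1,3); C=C[s["range_z"].ravel()>0]
st=ctrl.get_state();print(st["time"],st["ee_pos"],st["opening"],st["q"][6])
d=np.hypot(*(C[:,:2]-[602,-133]).T)
for lo,hi in((10,40),(40,70),(80,100),(100,120)):
    P=C[(d<60)&(C[:,2]>lo)&(C[:,2]<hi)]; print(lo,len(P),P.mean(0) if len(P) else 0)
```

```text
7.325 [ 604.24669266 -133.43388252  423.01221408] 0.9964344289129466 -0.2153316225576791
10 96 [ 607.93968005 -119.17319316   25.50099923]
40 500 [ 604.03862447 -127.1493981    62.13359354]
80 202 [ 602.88766053 -130.59456376   87.78008945]
100 132 [ 601.94341134 -132.23131186  111.4820662 ]
```

View pics/w2.png

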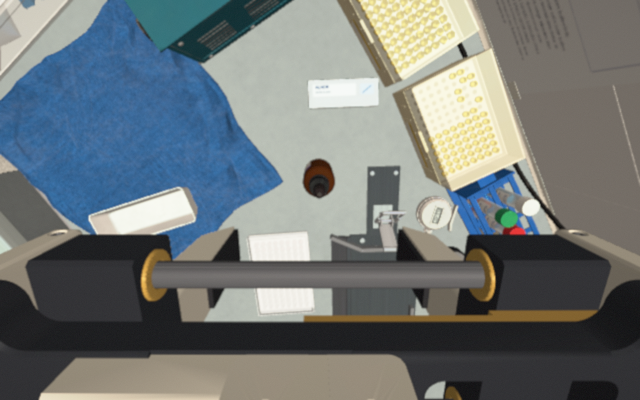

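Wrist view: the dropper bottle stands upright at (319,180), clear of the latch tongue (385,190), and the carton is at (343,93). Next I push the plate's end sideways.

Request:
{"fn": "step_arm", "kwargs": {
  "rows": "-0.43 -0.16 0 0.02 -0.13;-0.42 -0.15 0 0 -0.13;0 0 -0.5 0 -0.13;0 0 -0.6 0 -0.13;0 0 -0.6 0 -0.13;0 0 -0.5 0 -0.13;0 0 -0.15 0 -0.13;0 0 0 0 -0.13"
}}

```text
time: 8.32
ee_pos: [517.5, -163.9, 179.5]
tcp_rot: [0.856, 0.518, -0.0, -0.0]
contact_force: [0.9, -0.8, 0.5]
opening: 0.435
grip_force: 0.0
```

Request:
{"fn": "step_arm", "kwargs": {
  "rows": "0 0 0.04 0 -0.13;-0.05 -0.09 0 0 -0.13;-0.05 -0.09 0 0 -0.13;-0.05 -0.09 0 0 -0.13;-0.05 -0.1 0 0 -0.13;0 0 0 0 -0.13"
}}

```text
time: 9.07
ee_pos: [496.7, -202.1, 182.6]
tcp_rot: [0.856, 0.517, -0.0, 0.0]
contact_force: [-0.5, 0.1, -0.2]
opening: 0.435
grip_force: 0.0
```

```bash
cat >> h.py <<'E'
def plate(s):
    hsv=cv2.cvtColor(s["img"],cv2.COLOR_RGB2HSV); C=cloud(s); q=tocl(C)
    m=((hsv[...,2]>215)&(hsv[...,1]<30)&(C[...,2]>5)&(C[...,2]<28)&(q[...,0]>-260)&(q[...,0]<70)&(abs(q[...,1])<150)).astype(np.uint8)
    m=cv2.morphologyEx(m,cv2.MORPH_CLOSE,np.ones((3,3)))
    k=max(cv2.findContours(m,0,2)[0],key=cv2.contourArea)
    W=ray(s,k[:,0,0],k[:,0,1],13); r=cv2.minAreaRect(tocl(W).astype(np.float32)); return r,m
E
python3 - <<'E'
from h import *
for n in("top","wrist"):
    s=snap(n); np.savez(n+"3.npz",**s)
    r,m=plate(s); print(n,r,m.sum())
st=ctrl.get_state();print(st["time"],tocl(st["ee_pos"]),st["ee_pos"],st["contact_force"])
r,m=plate(dict(np.load("top0.npz")));print(r)
E
```

```text
top ((-145.96925354003906, -16.079330444335938), (79.24714660644531, 100.61083221435547), 0.18320131301879883) 985
wrist ((-149.62933349609375, 40.147029876708984), (60.4587516784668, 17.742889404296875), 0.32130151987075806) 3505
9.175 [-148.31753803   73.1048926 ] [ 497.36405499 -200.82134468  182.55727095] [0.66960894 0.59656889 0.79368121]
((-141.86888122558594, 26.872283935546875), (79.85941314697266, 118.8973617553711), 3.209144353866577)
```

Request:
{"fn": "step_arm", "kwargs": {
  "rows": "0.02 0.05 0.6 0 0.5;-0.1 -0.04 0.1 -0.1 0.5;-0.1 -0.04 0 -0.1 0.5;-0.1 -0.04 0 -0.1 0.5;-0.1 -0.04 0 -0.1 0.5;-0.1 -0.04 0 -0.1 0.5;-0.1 -0.04 0 -0.1 0.5;-0.1 -0.04 0 -0.1 0.5;-0.1 -0.04 0 -0.1 0.5;-0.1 -0.04 0 -0.1 0.5"
}}

```text
time: 10.42
ee_pos: [409.5, -231.2, 252.7]
tcp_rot: [0.987, -0.164, -0.0, -0.0]
contact_force: [1.5, 0.3, 0.0]
opening: 0.753
grip_force: 0.0
```

Request:
{"fn": "step_arm", "kwargs": {
  "rows": "-0.02 -0.04 0 -0.1 0.5;0 0 0 0 0.5"
}}

```text
time: 10.68
ee_pos: [407.7, -235.3, 252.6]
tcp_rot: [0.971, -0.238, -0.0, 0.0]
contact_force: [0.5, 0.6, 0.5]
opening: 0.749
grip_force: 0.0
```

Run:
```python
from h import *
for n in("top",):
    s=snap(n); r,m=plate(s); print(n,r,m.sum())
st=ctrl.get_state();a,b=st["tcp_rot"][:2];print(st["time"],tocl(st["ee_pos"]),st["ee_pos"],st["q"],"line",np.degrees(np.arctan2(2*b*b-1,2*a*b)),st["opening"])
```

```text
top ((-144.40174865722656, -6.770320892333984), (75.0373764038086, 119.37183380126953), 0.7675257921218872) 1015
10.725 [-211.20513577    0.74940412] [ 407.8687577  -235.18351027  252.6275383 ] [-0.13729392  0.47904663  0.73078668  2.1373187  -0.49853206  0.69835553
 -1.11914071] line -117.39151261833642 0.7469431124431986
```

Request:
{"fn": "step_arm", "kwargs": {
  "rows": "0 0 -0.5 -0.007 0.5;0 0 -0.2 0 0.5;0 0 0 0 0.5;0.13 -0.07 0 0 0.5;0.13 -0.07 0 0 0.5;0.13 -0.07 0 0 0.5;0.13 -0.07 0 0 0.5;0.13 -0.07 0 0 0.5;0 0 0 0 0.5"
}}

```text
time: 11.85
ee_pos: [473.9, -271.3, 182.9]
tcp_rot: [0.97, -0.244, 0.001, 0.001]
contact_force: [-0.4, -0.7, 0.5]
opening: 0.752
grip_force: 0.0
```

Run:
```python
from h import *
for n in("top",):
    s=snap(n); r,m=plate(s); print(n,r,m.sum())
st=ctrl.get_state();print(st["time"],tocl(st["ee_pos"]),st["ee_pos"],st["contact_force"])
```

```text
top ((-65.28922271728516, -21.379657745361328), (92.10066223144531, 51.719505310058594), 89.33123016357422) 398
11.9 [-136.89909236   -0.20282568] [ 473.03005505 -270.90885362  182.63529966] [-0.68761723  0.64722938  0.07684254]
```

Request:
{"fn": "step_arm", "kwargs": {
  "rows": "0.13 -0.07 0.05 0 0.5;0.13 -0.07 0 0 0.5;0.13 -0.07 0 0 0.5;0.09 -0.05 0 0 0.5;0.09 -0.05 0 0 0.5;0.07 -0.04 0 0 0.5;0.06 -0.03 0 0 0.5;0.04 -0.02 0 0 0.5;0 0 0 0 0.5"
}}

```text
time: 13.02
ee_pos: [546.9, -310.8, 187.8]
tcp_rot: [0.97, -0.244, 0.0, 0.0]
contact_force: [0.1, 0.3, -0.1]
opening: 0.749
grip_force: 0.0
```

Run:
```python
from h import *
st=ctrl.get_state();print(st["time"],tocl(st["ee_pos"]),st["ee_pos"],st["contact_force"])
s=snap("side"); np.savez("s4.npz",**s); C=cloud(s); q=tocl(C); m=(abs(q[...,0])<42)&(abs(q[...,1])<60)&(s["range_z"]>0)&(C[...,2]<30)&(C[...,2]>-5)
for x in range(-60,60,10): 
    k=m&(q[...,0]>=x)&(q[...,0]<x+10)
    if k.sum(): print(x,k.sum(),np.median(C[k,2]).round(1))
```

```text
13.025 [-52.931682    -0.78075412] [ 546.89755693 -310.8394455   187.76235735] [ 0.09354637  0.2716278  -0.08619682]
-50 21 11.8
-40 89 10.2
-30 43 16.1
-20 62 16.1
-10 58 16.2
0 63 16.5
10 63 16.0
20 43 16.1
30 31 16.4
40 6 16.1
```

Request:
{"fn": "step_arm", "kwargs": {
  "rows": "-0.13 0.07 0.02 0 0.5;0 0 0.5 0 -1;0 0 0.5 0 -1;0 0 0.5 0 -1;0 0 0.5 0 -1;-0.05 -0.57 0 0 -1;-0.05 -0.57 0 0 -1;-0.05 -0.57 0 0 -1;0 0 0 0 -1"
}}

```text
time: 14.2
ee_pos: [514.3, -480.3, 389.8]
tcp_rot: [0.969, -0.248, -0.001, 0.002]
contact_force: [-0.2, 0.0, -0.2]
opening: 0.007
grip_force: 0.0
```

Run:
```python
from h import *
st=ctrl.get_state();print(st["time"],tocl(st["ee_pos"]),st["ee_pos"],st["opening"])
for n in("top","side","wrist"):
    s=snap(n); np.savez(n+"5.npz",**s); C=cloud(s); q=tocl(C)
    m=(abs(q[...,0])<60)&(abs(q[...,1])<80)&(C[...,2]<20)&(C[...,2]>14.2); print(n,m.sum())
    if m.sum()>20: print(np.percentile(q[m],[1,50,99],axis=0).round(1).tolist(), np.median(C[m,2]))
save(cv2.resize(dict(np.load("side5.npz"))["img"][80:280,180:420],None,fx=3,fy=3),"s5.png")
```

```text
14.2 [  -2.20506663 -165.71518117] [ 514.25447664 -480.28260424  389.80799239] 0.007345456717322291
top 1165
[[-39.1, -73.2], [4.1, -3.5], [50.5, 68.3]] 17.033954960037136
side 1095
[[-40.1, -75.1], [0.0, -0.9], [45.0, 62.7]] 16.30290394102076
wrist 7291
[[-42.2, -70.6], [2.7, -1.2], [48.6, 69.3]] 17.36773174851413
```

View pics/s5.png

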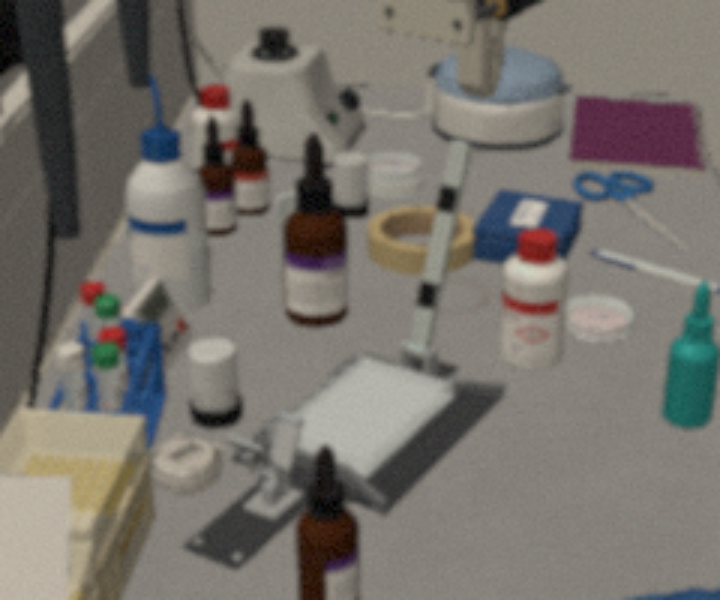

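Request:
{"fn": "step_arm", "kwargs": {
  "rows": "-0.05 -0.14 0 0 -1;0 0 -0.4 0 -1;0 0 -0.22 0 -1;0.09 0.16 0 0 -1;0.09 0.16 0 0 -1;0.09 0.16 0 0 -1;0.09 0.16 0 0 -1;0.08 0.16 0 0 -1;0 0 0 0 -1;0 0 0 0 -1"
}}

```text
time: 15.6
ee_pos: [557.2, -409.0, 327.9]
tcp_rot: [0.97, -0.244, -0.0, 0.0]
contact_force: [-0.9, -1.0, 0.3]
opening: 0.003
grip_force: 0.0
```

```bash
cat >> h.py <<'E'
def bar():
    st=ctrl.get_state(); print(st["time"],tocl(st["ee_pos"]).round(1),st["ee_pos"].round(1),st["contact_force"].round(1))
    for n in("side","top"):
        s=snap(n); P=cloud(s).reshape(-1,3); q=tocl(P); m=(abs(q[:,0])<12)&(s["range_z"].ravel()>0)&(P[:,2]>18)&(P[:,2]<250)
        for y in range(-150,180,20):
            k=m&(q[:,1]>y)&(q[:,1]<y+20)
            if k.sum()>3: print(n,y,k.sum(),np.percentile(P[k,2],[10,50,90]).round(0))
E
python3 -c "
from h import *
bar()"
```

```text
15.6 [  2.2 -82.6] [ 557.2 -409.   327.9] [-0.9 -1.   0.3]
side -110 41 [160. 181. 196.]
side -90 228 [ 25. 150. 195.]
side -70 347 [ 71. 124. 202.]
side -50 194 [136. 161. 184.]
side -30 4 [18. 18. 19.]
side -10 116 [218. 227. 237.]
side 10 42 [240. 245. 249.]
side 90 147 [29. 42. 56.]
side 110 58 [19. 26. 35.]
side 130 36 [48. 65. 68.]
top 30 19 [18. 19. 21.]
top 50 5 [18. 19. 20.]
top 70 13 [58. 60. 61.]
top 90 37 [23. 38. 52.]
top 110 37 [20. 31. 44.]
top 130 19 [59. 67. 69.]
```

Request:
{"fn": "step_arm", "kwargs": {
  "rows": "0.1 0.18 0 0 -1;0.1 0.18 0 0 -1;0 0 0 0 -1;0 0 0 0 -1;0 0 0 0 -1"
}}

```text
time: 16.32
ee_pos: [577.0, -373.3, 327.9]
tcp_rot: [0.97, -0.245, 0.0, 0.0]
contact_force: [-1.2, -0.0, 0.1]
opening: 0.005
grip_force: 0.0
```

```bash
python3 -c "
from h import *
bar()"
```

```text
16.325 [  3.  -41.8] [ 577.  -373.3  327.9] [-1.2 -0.   0.1]
side -130 40 [223. 229. 237.]
side -90 41 [21. 26. 31.]
side -70 64 [ 37. 170. 192.]
side -50 162 [ 53. 167. 198.]
side -30 219 [ 78. 181. 213.]
side -10 29 [ 83.  92. 223.]
side 10 51 [ 93. 103. 113.]
side 30 187 [123. 219. 235.]
side 50 47 [240. 245. 249.]
side 90 148 [29. 43. 56.]
side 110 62 [19. 26. 33.]
side 130 37 [48. 65. 67.]
top 90 13 [21. 27. 37.]
top 110 35 [22. 30. 45.]
top 130 19 [56. 66. 69.]
```

Request:
{"fn": "step_arm", "kwargs": {
  "rows": "0 0 0.3 0 -1;0 0 0 0 -1;0.25 0.5 0 0 -1;0.28 0.52 0 0 -1;0.28 0.52 0 0 -1;0.28 0.52 0 0 -1;0 0 0 0 -1;0 0 0 0 -1"
}}

```text
time: 17.42
ee_pos: [686.2, -166.7, 356.9]
tcp_rot: [0.97, -0.244, -0.001, 0.001]
contact_force: [-0.3, -0.5, -1.0]
opening: 0.005
grip_force: 0.0
```

```bash
python3 -c "
from h import *
bar()"
```

```text
17.425 [  2.4 191.9] [ 686.2 -166.7  356.9] [-0.3 -0.5 -1. ]
side -90 54 [21. 28. 29.]
side -70 43 [23. 28. 29.]
side -50 45 [21. 28. 29.]
side -30 47 [23. 28. 30.]
side -10 45 [24. 28. 30.]
side 10 47 [25. 28. 30.]
side 30 53 [24. 29. 30.]
side 50 49 [24. 29. 31.]
side 70 49 [24. 30. 41.]
side 90 142 [29. 43. 55.]
side 110 68 [ 21.  28. 247.]
side 130 34 [49. 65. 68.]
side 170 160 [189. 210. 227.]
top -110 8 [27. 28. 30.]
top -90 52 [25. 29. 32.]
top -70 46 [21. 29. 30.]
top -50 55 [19. 28. 32.]
top -30 50 [20. 29. 32.]
top -10 48 [21. 30. 31.]
top 10 48 [20. 29. 31.]
top 30 56 [19. 30. 33.]
top 50 42 [28. 31. 33.]
top 70 35 [28. 37. 59.]
top 90 37 [23. 35. 52.]
top 110 35 [21. 30. 44.]
top 150 7 [243. 246. 247.]
```

Run:
```python
from h import *
for f in ("top0","side0","w2"):
    s=dict(np.load(f+".npz")); C=cloud(s).reshape(-1,3); C=C[s["range_z"].ravel()>0]; q=tocl(C)
    print(f)
    for x in range(-60,121,20): print(x,[int(np.percentile(C[k,2],95)) if (k:=(abs(q[:,0]-x)<10)&(abs(q[:,1]-y)<10)).sum()>2 else -1 for y in range(60,321,20)])
```

```text
top0
-60 [7, 16, 773, 773, 773, 773, 773, 773, 773, 773, 772, 33, 30, 3]
-40 [772, 773, 773, 773, 773, 774, 774, 773, 773, 3, 31, 33, 31, 3]
-20 [773, 773, 773, 773, 773, 773, 773, 4, 3, 3, 31, 32, 81, 84]
0 [774, 773, 773, 773, 773, 5, 6, 4, 3, 4, 3, 79, 85, 86]
20 [774, 773, 773, 47, 67, 5, 5, 3, 12, 82, 85, 85, 85, 85]
40 [773, 389, 4, 11, 4, 4, 4, 84, 85, 86, 85, 86, 84, 86]
60 [14, 4, 24, 25, 23, 50, 84, 85, 86, 85, 86, 85, 84, 84]
80 [24, 4, 24, 24, 22, 52, 85, 85, 85, 86, 86, 86, 86, 82]
100 [61, 4, 17, 64, 102, 67, 82, 86, 86, 85, 86, 85, 84, -1]
120 [61, 62, 65, 105, 106, 106, 68, 85, 85, 87, 84, -1, 3, 108]
side0
-60 [6, 14, 2, 1, 0, 1, 1, 1, 0, 0, 29, 29, 29, -1]
-40 [10, 13, 1, 1, 0, 1, 1, 0, 0, 1, 29, 30, 29, 59]
-20 [13, 11, 3, 39, 60, 2, 2, 0, 1, 0, 30, 30, 78, 82]
0 [13, 14, 56, 27, 67, 3, 3, 1, 0, 0, -1, 78, 82, -1]
20 [13, 30, 52, 43, 65, 3, 3, 0, 55, 80, 82, 82, -1, -1]
40 [14, 13, 1, 13, 1, 0, 1, 81, 82, 82, 83, -1, -1, -1]
60 [14, 1, 21, 21, 20, 1, 82, 83, 83, 83, 82, -1, -1, -1]
80 [56, 0, 21, 21, 21, 0, 83, 83, 83, 83, 83, -1, -1, -1]
100 [58, 1, 16, 62, 102, 99, 81, 83, 83, 83, 83, -1, -1, -1]
120 [58, 2, 64, 103, 104, 103, -1, 83, 83, 83, -1, -1, -1, 464]
w2
-60 [8, 15, 2, 2, 2, 2, 2, 347, 322, 2, 31, 31, 31, 2]
-40 [13, 15, 2, 2, 2, 322, 328, 347, 328, 2, 30, 31, 31, 58]
-20 [14, 14, 5, 42, 66, 4, 339, 347, 343, 2, 30, 31, 83, 84]
0 [14, 58, 59, 32, 68, 4, 4, 326, 330, 2, 2, 82, 84, 84]
20 [4, 4, 4, 45, 62, 4, 4, 2, 62, 83, 84, 84, 84, 84]
40 [-1, -1, 2, 20, 13, 2, 76, 84, 84, 84, 84, 84, 84, 84]
60 [-1, -1, 22, 23, 22, 2, 84, 84, 84, 84, 84, 84, 84, 84]
80 [-1, 2, 22, 23, 22, 66, 84, 84, 84, 84, 84, 85, 85, 83]
100 [32, 2, 16, 66, 104, 102, 66, 84, 84, 84, 84, 84, 84, 8]
120 [15, 3, 32, 101, 105, 104, 67, 84, 84, 84, 83, -1, -1, 171]
```

Request:
{"fn": "step_arm", "kwargs": {
  "rows": "-0.02 0.01 -0.4 0.11 -1;0 0 -0.45 0.11 -1;0 0 -0.44 0 -1;0 0 0 0 -1;-0.07 -0.13 0 0 -1;-0.07 -0.13 0 0 -1;-0.07 -0.13 0 0 -1;-0.07 -0.13 0 0 -1;0 0 0 0 -1;0 0 0 0 -1"
}}

```text
time: 18.77
ee_pos: [656.8, -217.2, 228.7]
tcp_rot: [0.997, -0.074, 0.0, -0.0]
contact_force: [0.4, 1.2, -0.9]
opening: 0.008
grip_force: 0.0
```

Run:
```python
from h import *
st=ctrl.get_state(); print(st["time"],tocl(st["ee_pos"]).round(1),st["ee_pos"].round(1),st["contact_force"].round(1))
s=snap("side"); save(cv2.resize(s["img"][170:300,210:370],None,fx=4.5,fy=4.5,interpolation=cv2.INTER_CUBIC),"s6.png")
```

```text
18.775 [1.000e-01 1.335e+02] [ 656.8 -217.2  228.7] [ 0.4  1.2 -0.9]
```

View pics/s6.png

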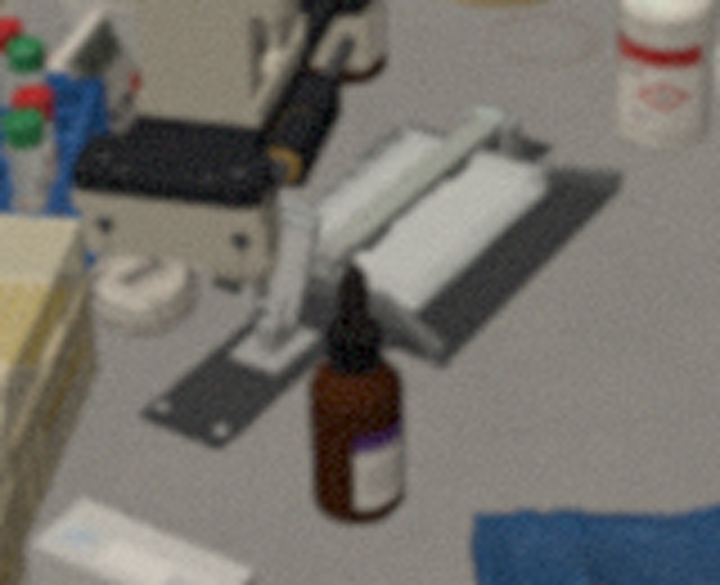

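Run:
```python
from h import *
s=snap("side"); np.savez("s7.npz",**s)
def pc(x,y,z): return ((proj(s,np.append(tow(x,y),z))-[210,170])*4.5).round()
for n,a in {"tip":(0,133,50),"body near":(-32,222,116),"levpivot":(0,113,14),"levtip.25":(0,91,59),"keeper":(0,77,30),"bailtip on bar":(0,70,30),"bail left":(12,70,30),"barhinge":(0,-83,28)}.items(): print(n,pc(*a))
C=cloud(s); q=tocl(C); m=(abs(q[...,0])<16)&(q[...,1]>55)&(q[...,1]<160)&(s["range_z"]>0)&(C[...,2]>20)&(C[...,2]<110)
for y in range(55,160,6):
    k=m&(q[...,1]>=y)&(q[...,1]<y+6)
    if k.sum(): print(y,k.sum(),np.percentile(C[k,2],[5,50,95]).round(), np.percentile(q[k,0],[5,50,95]).round())
```

```text
tip [249. 279.]
body near [172. 274.]
levpivot [279. 323.]
levtip.25 [303. 217.]
keeper [322. 256.]
bailtip on bar [331. 249.]
bail left [310. 242.]
barhinge [495. 114.]
55 14 [22. 28. 30.] [-5. -4.  9.]
61 11 [25. 29. 31.] [-5. -3.  6.]
67 17 [24. 31. 32.] [-5. -3.  8.]
73 7 [22. 27. 30.] [-4. -4. -3.]
79 27 [23. 29. 36.] [-5. -1.  3.]
85 2 [52. 55. 58.] [-0.  1.  2.]
91 70 [46. 56. 67.] [-9.  3. 10.]
97 46 [34. 43. 59.] [-11.   1.   9.]
103 43 [22. 30. 47.] [-12.   3.  10.]
109 20 [25. 37. 43.] [-12.  -9.   9.]
115 61 [22. 29. 79.] [-12.  -4.  14.]
121 24 [21. 59. 83.] [-9. -6. 10.]
127 5 [53. 56. 61.] [-8. -8. -6.]
133 6 [51. 53. 59.] [-11. -10.  -1.]
139 8 [53. 55. 61.] [-12. -10.   8.]
145 14 [56. 62. 66.] [-13.  -7.   3.]
151 12 [61. 66. 68.] [-7.  1.  6.]
```

Request:
{"fn": "step_arm", "kwargs": {
  "rows": "0 0 0 0 -1;0 0 0 0 -1"
}}

```text
time: 19.12
ee_pos: [656.8, -217.1, 228.6]
tcp_rot: [0.997, -0.073, -0.0, -0.0]
contact_force: [-0.1, -0.7, -0.5]
opening: 0.004
grip_force: 0.0
```

```bash
cat >> h.py <<'E'
def latch(v=0):
    st=ctrl.get_state(); print(st["time"],tocl(st["ee_pos"]).round(1),st["ee_pos"].round(1),st["contact_force"].round(1))
    for n in ("side","top"):
        s=snap(n); C=cloud(s); q=tocl(C); m=(abs(q[...,0])<17)&(q[...,1]>55)&(q[...,1]<175)&(s["range_z"]>0)&(C[...,2]>20)&(C[...,2]<85)
        for y in range(55,175,6):
            k=m&(q[...,1]>=y)&(q[...,1]<y+6)
            if k.sum(): print(n,y,k.sum(),np.percentile(C[k,2],[5,50,95]).round(), np.percentile(q[k,0],[5,50,95]).round())
E
python3 -c "
from h import *
latch()"
```

```text
19.125 [1.000e-01 1.336e+02] [ 656.8 -217.1  228.6] [-0.1 -0.7 -0.5]
side 55 17 [24. 29. 31.] [-5.  1.  8.]
side 61 8 [25. 30. 31.] [-5. -1.  6.]
side 67 12 [30. 32. 34.] [-11.  -4.   8.]
side 73 14 [28. 33. 35.] [-10.  -3.   5.]
side 79 25 [23. 29. 37.] [-10.  -1.   3.]
side 85 15 [29. 56. 59.] [-10.  -4.   9.]
side 91 55 [41. 51. 58.] [-7.  1. 10.]
side 97 50 [29. 40. 46.] [-11.   1.   9.]
side 103 48 [24. 30. 36.] [-11.  -1.   9.]
side 109 19 [23. 27. 30.] [-11.  -4.  11.]
side 115 50 [22. 28. 77.] [-12.  -4.  13.]
side 121 21 [22. 57. 82.] [-8. -6. 15.]
side 127 7 [53. 57. 71.] [-9. -8. -8.]
side 133 7 [50. 53. 57.] [-10.  -9.  -2.]
side 139 12 [54. 58. 62.] [-13.  -7.   6.]
side 145 15 [60. 64. 67.] [-11.  -4.   5.]
side 151 4 [65. 66. 67.] [-2.  3.  6.]
top 55 12 [27. 31. 33.] [-4.  3.  9.]
top 61 10 [29. 31. 34.] [-3.  2.  8.]
top 67 13 [32. 34. 36.] [-8.  0.  7.]
top 73 12 [29. 32. 40.] [-9. -2.  4.]
top 79 4 [29. 32. 38.] [-9. -8.  0.]
top 85 6 [30. 44. 60.] [-10.  -6.  -3.]
top 91 6 [29. 33. 44.] [-11.  -9.  -5.]
top 97 7 [25. 31. 38.] [-11.  -8.   3.]
```

Request:
{"fn": "step_arm", "kwargs": {
  "rows": "0 0 0.45 0 -1;-0.18 -0.35 0 0 -1;-0.19 -0.35 0 0 -1;0 0 -0.3 0 -1;0 0 -0.19 0 -1;0.08 0.15 0 0 -1;0.08 0.15 0 0 -1;0.08 0.15 0 0 -1;0.08 0.15 0 0 -1;0 0 0 0 -1"
}}

```text
time: 20.48
ee_pos: [653.3, -224.6, 225.1]
tcp_rot: [0.997, -0.072, 0.001, -0.001]
contact_force: [0.5, -0.0, 1.3]
opening: 0.002
grip_force: 0.6
```

```bash
python3 -c "
from h import *
latch()"
```

```text
20.475 [  0.5 125.3] [ 653.3 -224.6  225.1] [ 0.5 -0.   1.3]
side 55 12 [24. 28. 29.] [-6. -1.  9.]
side 61 16 [25. 29. 31.] [-6. -1.  7.]
side 67 10 [28. 30. 31.] [-5.  1.  8.]
side 73 14 [26. 31. 34.] [-10.  -3.  13.]
side 79 46 [23. 30. 36.] [-9.  3. 14.]
side 85 7 [27. 28. 31.] [-12.  -9.  14.]
side 91 5 [25. 25. 28.] [-12. -11.  -8.]
side 97 7 [22. 24. 25.] [-10.  -8.  15.]
side 103 10 [21. 23. 55.] [-12.  -5.  16.]
side 109 21 [21. 56. 77.] [-13.  -5.  -4.]
side 115 13 [21. 23. 53.] [-13.  -6.  -5.]
side 121 20 [21. 25. 49.] [-8. -2. 10.]
side 127 19 [33. 37. 54.] [-11.  -5.   8.]
side 133 18 [40. 48. 60.] [-13.  -2.   7.]
side 139 46 [49. 54. 63.] [-9. -0.  9.]
side 145 3 [53. 62. 63.] [4. 5. 8.]
top 55 10 [28. 30. 32.] [-3.  4.  9.]
top 61 9 [26. 30. 32.] [-3.  1.  5.]
top 67 8 [29. 31. 33.] [-4. -0.  4.]
top 73 10 [28. 35. 36.] [-9. -3.  2.]
top 79 3 [30. 31. 33.] [-10.  -9.  -7.]
top 85 3 [27. 27. 28.] [-9. -8. -7.]
```

Request:
{"fn": "step_arm", "kwargs": {
  "rows": "0.04 0.07 -0.03 0 -1;0.04 0.07 -0.07 0 -1;0.02 0.04 -0.08 0 -1;0.01 0.03 -0.08 0 -1;0 0 0 0 -1"
}}

```text
time: 21.2
ee_pos: [662.6, -205.9, 197.7]
tcp_rot: [0.997, -0.073, -0.0, -0.0]
contact_force: [-0.8, 1.0, 1.0]
opening: 0.004
grip_force: 0.0
```

```bash
python3 -c "
from h import *
latch()"
```

```text
21.2 [ -0.  146.2] [ 662.6 -205.9  197.7] [-0.8  1.   1. ]
side 55 19 [22. 28. 30.] [-5. -2.  8.]
side 61 14 [26. 29. 49.] [-6. -0. 12.]
side 67 10 [28. 30. 31.] [-4.  1.  9.]
side 73 12 [27. 30. 32.] [-10.  -5.   5.]
side 79 45 [22. 28. 36.] [-9.  2. 12.]
side 85 9 [23. 25. 28.] [-11. -10.  15.]
side 91 8 [20. 22. 23.] [-11.  14.  17.]
side 97 1 [21. 21. 21.] [-11. -11. -11.]
side 127 11 [31. 41. 51.] [-5. -5. -4.]
side 133 11 [26. 42. 50.] [-7. -7. -5.]
side 139 8 [23. 34. 49.] [-9. -8. -7.]
side 145 5 [20. 23. 26.] [-11. -10.  -8.]
side 151 5 [22. 23. 24.] [-9.  5.  9.]
side 157 5 [20. 21. 28.] [-5. -3.  7.]
top 55 7 [27. 30. 31.] [-3. -0.  3.]
top 61 7 [29. 31. 34.] [-4. -1.  4.]
top 67 6 [28. 31. 33.] [-4. -0.  3.]
top 73 11 [29. 32. 38.] [-9. -2.  3.]
top 79 4 [28. 29. 36.] [-9. -8.  0.]
top 85 2 [24. 26. 28.] [-10.  -9.  -8.]
top 91 1 [23. 23. 23.] [-9. -9. -9.]
top 103 1 [20. 20. 20.] [-4. -4. -4.]
```

Request:
{"fn": "step_arm", "kwargs": {
  "rows": "0 0 -0.02 0 -1;0 0 -0.02 0 -1;0 0 0 0 -1"
}}

```text
time: 21.68
ee_pos: [662.6, -207.1, 196.3]
tcp_rot: [0.997, -0.074, 0.0, -0.0]
contact_force: [-2.4, 0.4, 7.9]
opening: 0.006
grip_force: 4.5
```

Request:
{"fn": "step_arm", "kwargs": {
  "rows": "0 0 0.4 0 -1;0 0 0.5 0 -1;0 0 0.5 0 -1;-0.2 0.4 0.5 0 -1;-0.4 0.5 0 0 -1;-0.4 0.5 0 0 -1;-0.4 0.5 0 0 -1;0 0 0 0 -1"
}}

```text
time: 22.68
ee_pos: [524.2, -17.9, 380.6]
tcp_rot: [0.998, -0.07, -0.002, -0.002]
contact_force: [-0.3, -0.2, 0.2]
opening: 0.004
grip_force: 0.0
```

Run:
```python
from h import *
latch()
s=snap("side"); save(cv2.resize(s["img"][170:300,210:370],None,fx=4.5,fy=4.5,interpolation=cv2.INTER_CUBIC),"s8.png")
for n in("side","top"):
    s=snap(n); C=cloud(s); q=tocl(C)
    m=(abs(q[...,0])<60)&(abs(q[...,0])>12)&(abs(q[...,1])<62)&(C[...,2]<20)&(C[...,2]>14.2)
    print(n,np.percentile(q[m],[1,50,99],axis=0).round(1).tolist(), np.percentile(C[m,2],[10,50,90]))
```

```text
22.675 [-210.5  247.2] [524.2 -17.9 380.6] [-0.3 -0.2  0.2]
side 55 15 [23. 28. 30.] [-6. -2.  9.]
side 61 15 [26. 29. 31.] [-6. -1.  8.]
side 67 9 [27. 30. 30.] [-4.  3.  9.]
side 73 15 [26. 29. 33.] [-10.  -5.  15.]
side 79 48 [22. 29. 36.] [-10.   3.  15.]
side 85 11 [22. 24. 27.] [-10.  14.  16.]
side 91 9 [20. 22. 23.] [-12.  13.  16.]
side 97 1 [22. 22. 22.] [-11. -11. -11.]
side 121 1 [20. 20. 20.] [-6. -6. -6.]
side 157 5 [20. 20. 21.] [-5. -0.  6.]
top 55 12 [26. 30. 33.] [-3.  4. 10.]
top 61 13 [27. 29. 31.] [-3.  3. 10.]
top 67 15 [27. 31. 35.] [-6.  3. 12.]
top 73 19 [29. 33. 36.] [-7.  3. 15.]
top 79 6 [27. 30. 36.] [-9. -2. 14.]
top 85 4 [22. 24. 27.] [-9.  3. 15.]
top 91 4 [21. 22. 23.] [-10.  -8.  11.]
top 97 4 [20. 21. 21.] [-9. -4.  7.]
top 103 3 [20. 21. 22.] [1. 4. 7.]
top 109 2 [20. 20. 21.] [-2.  4. 11.]
top 115 4 [20. 21. 22.] [ 0.  9. 11.]
top 121 2 [20. 20. 21.] [-2.  4. 10.]
top 127 2 [21. 21. 22.] [ 1.  6. 11.]
top 133 2 [21. 22. 23.] [8. 8. 9.]
top 139 4 [20. 20. 22.] [-5. -1.  7.]
top 145 3 [21. 22. 22.] [-3.  1.  7.]
top 151 6 [21. 23. 24.] [-2.  4. 11.]
top 157 1 [23. 23. 23.] [10. 10. 10.]
side [[-40.0, -18.6], [-16.0, 24.0], [46.3, 61.2]] [15.10042309 16.1956742  17.48010229]
top [[-38.2, -60.6], [17.9, -0.9], [52.6, 58.7]] [15.1066404  17.02447068 19.12881871]
```

View pics/s8.png

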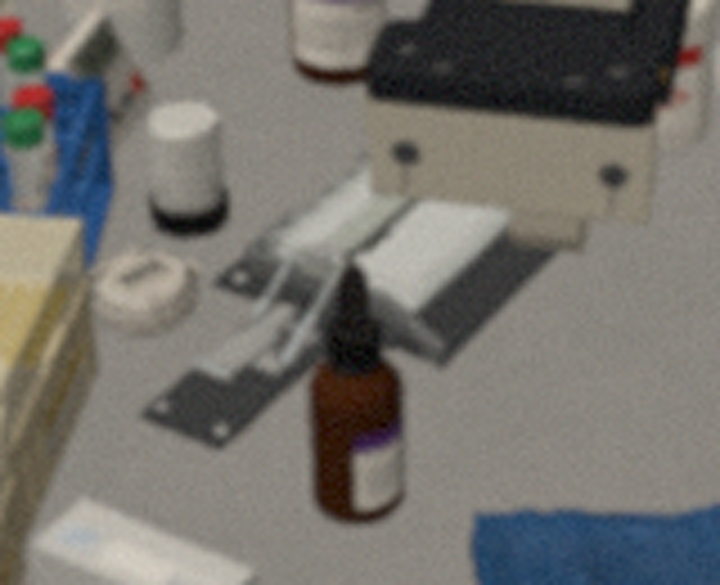

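The picture shows the lever lying flat at (235,350) and the bail wires running up to the keeper at (310,265). The bar is down on the seated plate, the dropper bottle is upright at (355,440), and the arm is clear of everything.

```bash
python3 -c "
from cell import ctrl
print(ctrl.sign_off())"
```

```text
the job is handed in; nothing more can be done
None
```

I handed in the job at about 23 s of the 72 s allowed: the dropper bottle stands upright clear of the clamp, the plate is seated, the bar is down, and the bail is hooked with the lever pressed flat. I judged this from the camera images and depth readings, and sign-off returned no verdict.

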